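# Slide the clip jar up onto the tea dock

## Robot

A 6-joint arm with a two-finger parallel gripper is mounted at the origin on the work surface. World frame = base frame: x ahead of the robot, y to its left, z up, the work surface at z = 0. Lengths are in m, angles in rad, forces in N, time in s.
With the tool pointing down it reaches from about 0.3 to 0.75 m from the base axis. Payload 8.5 kg.
Tool frame: the origin (TCP) lies midway between the tips of the shut fingers; the grasp point (between the pads) lies 19 mm behind it; z points along the fingers, y is the direction in which the jaws open and shut (so a half turn about z gives the same grasp; the last joint's range is limited). The gripper opens to 88 mm and grips with 3 to 60 N. Pads are 18 mm wide; open, the fingers measure 123 mm over their backs; the gripper's body (75 mm by 187 mm) begins 45 mm behind the grasp point.
Start: joints at [-1.363, 0.381, 1.297, -0, 1.464, -0.215], TCP at [0.226, -0.502, 0.239] pointing down, gripper open.
Joint ranges: [-3.11, 3.11], [-0.89, 2.33], [0.22, 2.48], [-1.42, 4.56], [0.17, 2.85], [-2.88, 2.88]. Speed limits (rad/s): [2.39, 2.39, 3.14, 3.14, 3.14, 3.14].

## Interface

Orientations are given as a unit quaternion [x, y, z, w].
In Python, from station import env, cams gives the robot as it stands.
- The arm moves only by the tool move_arm, never from a script. Its argument "commands" is a list of rows, each a list of 5 numbers: the finger opening in m, from 0 to 0.0881, then the shift along the tool's x, y, z in m, then the turn about the tool's z in rad. A call has exactly 5 rows; each row shifts and turns the commanded pose from where the row before left it, along the tool's axes as they then stand; what a row does not reach is not made up. A row lasts 1/12 s, in which the tool goes at most 41.7 mm and 7.16 degrees, less where a joint would pass 70% of its speed; a pose out of reach is approached as far as the arm can. A call is refused whole if a number of a shift passes 0.0417 or a number of a turn 0.125, either way. A call with a gripper value outside its range is refused whole. The fingers move at their own pace and stop on an object; "newtons" is the grip in N (left out, the last holds). Time passes only in rows, so rows that do not move let the fingers close, or fill a call up. It gives the time, the measured TCP pose, the force and the opening at its end, in the units of the state.
- env.get_obs(): the state, without advancing time (a new reading comes with each control period).
- cams.grab_frame(name): name is "side" or "top"; returns (picture, depth): 384x512x3 uint8, red, green, blue; 384x512 float32, m along the optical axis (not along the pixel's ray), 0 where there is no reading.
- cams.camera_model(name): a dict with "fov_y" (degrees; the focal length in pixels is half the picture's height over the tangent of half this angle, whatever the lens; pixels are square), "cx", "cy" (the principal point, pixels), "xyz" and "orientation" of the camera in the world. Camera axes: x right, y down, z forward; pixel columns grow to the right and rows downward; lengths in m; the calibration is good to about 2 mm. A picture is of the moment at which its call begins. camera_model takes no time and is no camera call.
- env.close_job(): hands the job in, once; it reports no verdict.
The state is a dict: "time": time; "q": joint angles; "dq": joint speeds; "tau": joint torques, N m; "tool_pos": TCP position; "ee_rot": TCP orientation; "wrist_force": force on the tool from outside, world axes, zero at the start; "moment": the same for the moment, N m; "gripper_width": finger opening in m.
Only numpy, scipy, OpenCV 4.12 (cv2) and the standard library are available. Lean on these libraries where they do the work, as an engineer would, in place of code of your own. Each camera call takes 0.05 s, during which the arm holds its last target. There are 200 camera calls.

## Task

Push the glass clip jar up the ramp of the bamboo tea dock, keeping it standing and sliding and not lifting it, until it is wholly up on the deck between the two rails. Then press it home against the orange rubber buffer with a firm but gentle push, about 10 newtons on the buffer for a second and never ramming it, and let go, leaving the jar resting there. Leave the flask, the mugs, the spoon rest and the silicone lid alone.

Things in the scene. Friction and masses are not known exactly. Their poses are not given: they have to be found in the camera images.
- jar_center (a point): Squat glass jar with greenish clamp lid and brown sugar cubes: upright cylinder 92 mm across, 70 mm high, 0.45 to 0.7 kg, too wide to grasp (its wire clip is look only). This point is its centre, 35 mm above its underside; z is its axis. It starts on the table before the ramp, up to 30 mm off the dock's middle line.
- dock: Fixed bamboo dock, 242 mm long (x), 150 mm wide (y). Origin on the table surface on its middle line; +x is the push direction, z up. In its frame the ramp rises from the table at x = -115 mm to 12 mm high at x = -35 mm; the level deck, 12 mm high, runs on to the back board (front face at x = 112 mm, 34 mm above the deck).
- rail_entry (a point): Middle of the mouth between two dark wooden rails on the deck, at deck height, x = -35 mm in the dock's frame, the top of the ramp. The rails stand 8 mm above the deck, run to the back board, inner faces at y = +51 and -51 mm (5 mm spare on each side of the jar), flared outwards in their first 15 mm. Past x = 11 mm of its centre the jar is wholly on the deck.
- home (a point): Fixed point on the deck's top, x = 44 mm, y = 0 in the dock's frame: below the jar's centre when the jar touches the buffer at its middle setting. The true place is up to 8 mm nearer or farther. Sliding the jar on the level deck takes 2 to 6 N of push; on the ramp and crest 5 to 25 N, most if the pusher drags down on the jar's wall instead of rising with it.
- backstop: The dock's fixed back board; origin at the lower middle of its front face, axes as the dock's. It carries the orange rubber buffer (66 mm wide, 22 mm high) on a clamped stem: its front stands 14 to 30 mm before the board, which differs each time and is not measured, so feel for it. It gives 1 mm per 10 N, damped. Right: 6 to 14 N from the jar for 0.4 s; over 14 N is ramming.
- flask_mid (a point): Bystander: purple plastic flask, 72 mm in diameter and 188 mm tall, standing; this point is on its axis 90 mm up. It stands on the dock's +y side.
- mugs_mid (a point): Bystander: two stacked steel mugs, 78 mm in diameter and 151 mm tall with handles reaching 63 mm from the axis; this point is on their axis 75 mm up. They stand on the dock's +y side.
- spoon_mid (a point): Bystander: white ceramic spoon rest, 90 mm disc with a tongue reaching 85 mm along its +x, 13 mm high, flat on the table on the dock's -y side; this point is the disc's centre, 6 mm up.
- lid_mid (a point): Bystander: green silicone lid, 64 mm in diameter, 18 mm high with its knob, on the dock's -y side; this point is on its axis, 6 mm up.
Not all that is in view belongs to the job. Leave any pink, purple or yellow look-alike of the part that bears jar_center alone.

How it is judged:
On the way, in this order (a step that is already met when the one before it is completed fails the run):
1. the jar stands wholly on the deck between the rails, upright (x of jar_center in the frame of dock above 0.012 m and y of jar_center in the frame of dock between -0.008 and 0.008 m and z of jar_center in the frame of dock between 0.044 and 0.051 m and angle between jar_center's own z axis and vertical below 0.06 rad), for 0.1 s.
2. the jar is pressed against the buffer with more than 6 N for 0.4 s (contact force between jar and backstop above 6 N), for 0.4 s.
At the end, for the whole second after the job is handed in: The jar stands upright (within 0.05 rad) and at rest on the deck between the rails (within 8 mm of the middle line) at the buffer, its centre 32 to 56 mm from the dock's origin along the push (the buffer's setting decides where) (x of jar_center in the frame of dock between 0.032 and 0.056 m and y of jar_center in the frame of dock between -0.008 and 0.008 m and z of jar_center in the frame of dock between 0.044 and 0.051 m and angle between jar_center's own z axis and vertical below 0.05 rad and linear speed of jar below 0.01 m/s); the robot touches nothing.
It fails at once if the jar presses the buffer with more than 14 N (contact force between jar and backstop above 14 N).
It fails at once if the jar is tipped by more than 0.35 rad (angle between jar_center's own z axis and vertical above 0.35 rad).
It fails at once if the jar is lifted (centre higher than 75 mm; 47 mm when on the deck) (height (world z) of jar_center above 0.075 m).
It fails at once if the flask, mugs, spoon rest or silicone lid is moved by more than 15 mm (distance of any of flask_mid, mugs_mid, spoon_mid, lid_mid from where it was at the start of the episode above 0.015 m).
It also fails if it takes over 69 s, if anything falls off the work surface, if the arm or the gripper's body presses on something with over 40 N, if the wrist force passes 120 N, or if a joint passes its speed limit or range.

## Working session

There is one attempt and no reset: what is moved stays moved. The work goes in short steps, Python scripts to look and compute and a tool call to move; the robot and the scene stay as the last step left them, time stands still between calls to the robot, and variables do not carry over. Pictures are saved under pics/ and viewed, about 8 in all and at most 12, crops included, and the job is handed in when it is done.

Besides the shell and the picture viewer there is one more tool, called after "Request:" as name([rows], argument=value, ...), one row to a line, values as JSON. move_arm: Moves the arm, as the interface text tells. Its arguments: {"type":"object","properties":{"commands":{"type":"array","items":{"type":"array","items":{"type":"number"}}},"newtons":{"type":"number"}},"required":["commands"]}

```bash
mkdir -p pics
cat > h.py <<'E'
import numpy as np, cv2
from scipy.spatial.transform import Rotation as R
from station import env, cams
def model(n):
    m=cams.camera_model(n); f=192/np.tan(np.radians(m["fov_y"])/2)
    return m,f,R.from_quat(m["orientation"]).as_matrix(),np.array(m["xyz"])
def cloud(n,d):
    m,f,r,t=model(n); v,u=np.mgrid[:384,:512]
    return np.stack([(u-m["cx"])/f*d,(v-m["cy"])/f*d,d],-1)@r.T+t
def ray(n,u,v,z):
    m,f,r,t=model(n); q=r@np.array([(u-m["cx"])/f,(v-m["cy"])/f,1]); return t+q*(z-t[2])/q[2]
E
python3 - <<'E'
from h import *
for n in("top","side"):
    p,d=cams.grab_frame(n); np.savez(n+"0",p=p,d=d); cv2.imwrite(f"pics/{n}0.png",p[:,:,::-1]); print(n,cams.camera_model(n))
o=env.get_obs(); print(o)
E
```

```text
top {'fov_y': 47.463943217827385, 'cx': 256.64472847070846, 'cy': 192.8447139093484, 'xyz': array([0.35974108, 0.0702736 , 0.9201965 ]), 'orientation': array([ 0.74526131, -0.65815908,  0.07226405, -0.07867726])}
side {'fov_y': 51.9511607324169, 'cx': 251.22184257597945, 'cy': 183.01754070971356, 'xyz': array([0.06117142, 0.68932062, 0.53654691]), 'orientation': array([-0.2617217 ,  0.82589664, -0.47135576,  0.16498559])}
{'time': 0.1, 'q': array([-1.36328890e+00,  3.81151478e-01,  1.29815229e+00,  1.37143297e-05,
        1.46361658e+00, -2.15289112e-01]), 'dq': array([-2.86333926e-05,  1.62902233e-03, -1.43403607e-03,  2.63172434e-03,
        2.63431074e-05,  5.87765922e-04]), 'tau': array([ 4.10803143e-03, -4.38654685e+01, -2.24909717e+01,  7.14274915e-02,
        3.41812964e-02, -6.77981438e-05]), 'tool_pos': array([ 0.22562568, -0.5013169 ,  0.23819827]), 'ee_rot': array([ 9.77738415e-01,  2.09826480e-01,  9.40019861e-06, -6.63816942e-04]), 'wrist_force': array([-0.09260352,  0.03984399,  0.35425386]), 'moment': array([-0.0458622 , -0.03903494, -0.00100498]), 'gripper_width': 0.0879051460592648}
```

View pics/top0.png

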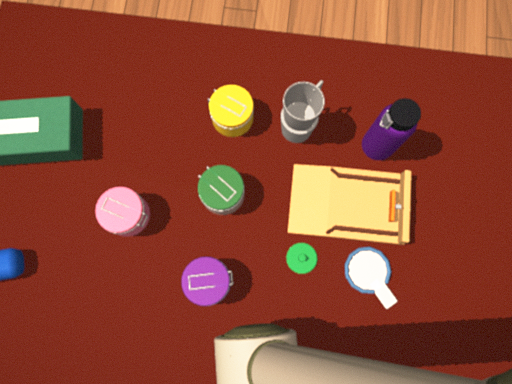

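View pics/side0.png

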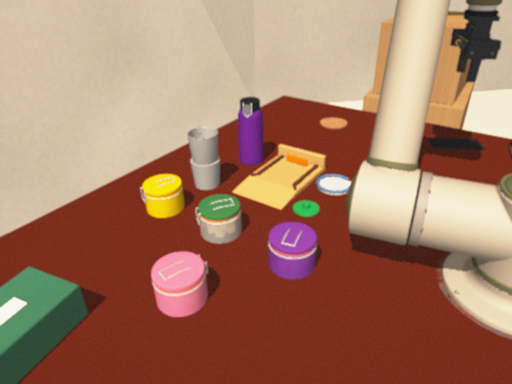

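The top view shows the green jar at about (222,190). The dock runs from the ramp foot (291,200) to the back board (408,207), with the buffer at (393,206). Flask (390,130) and mugs (302,110) are on one side; lid (301,258) and spoon rest (368,270) on the other. Pink, purple and yellow jars are decoys.

```bash
cat > meas.py <<'E'
from h import *
def jar(p,d,C,zt=0.07):
    hsv=cv2.cvtColor(p,cv2.COLOR_RGB2HSV)
    m=cv2.inRange(hsv,(60,90,40),(85,255,200))
    return hsv,m
if __name__=="__main__":
    z=np.load("top0.npz"); p,d=z["p"],z["d"]; C=cloud("top",d)
    hsv,g=jar(p,d,C)
    n,l,s,c=cv2.connectedComponentsWithStats(g)
    for i in range(1,n):
        if s[i,4]>150:
            q=C[l==i]; print(s[i],c[i],"z",np.percentile(q[:,2],[10,50,90]).round(4),"med",np.median(q,0).round(4))
            (x,y),r=cv2.minEnclosingCircle(np.argwhere(l==i)[:,::-1].astype(np.float32).reshape(-1,1,2)); print("  circ",x,y,r,ray("top",x,y,.07).round(4))
    b=cv2.inRange(hsv,(18,60,120),(30,255,255)); b[:150]=0;b[260:]=0;b[:,:280]=0;b[:,425:]=0
    o=cv2.inRange(hsv,(5,180,150),(17,255,255)); o[:150]=0;o[260:]=0;o[:,:280]=0
    ok=(b>0)&(d>0); q=C[ok]; print("bamboo",ok.sum(),np.percentile(q[:,2],[1,25,50,75,90,99]).round(4))
    deck=q[(q[:,2]>-.01)&(q[:,2]<.018)]
    print("orange",(o>0).sum(),np.median(C[o>0],0))
    rect=cv2.minAreaRect((deck[:,:2]*1000).astype(np.float32)); print("deckrect",rect)
    up=q[q[:,2]>.038]; print("board",len(up),up.mean(0),cv2.minAreaRect((up[:,:2]*1000).astype(np.float32)))
    rail=(cv2.inRange(hsv,(0,40,20),(18,255,130))>0)&(C[...,2]>.014)&(C[...,2]<.03); rail[:150]=0;rail[260:]=0;rail[:,:285]=0;rail[:,425:]=0
    n,l,s,c=cv2.connectedComponentsWithStats(rail.astype(np.uint8))
    for i in range(1,n):
        if s[i,4]>30:
            r=C[l==i]; v=cv2.fitLine((r[:,:2]*1000).astype(np.float32),cv2.DIST_HUBER,0,.01,.01).ravel(); print("rail",s[i],v, np.degrees(np.arctan2(v[1],v[0])),r.mean(0))
    big=cv2.resize(p[140:290,180:430],None,fx=3.2,fy=3.2,interpolation=cv2.INTER_CUBIC); cv2.imwrite("pics/crop.png",big[:,:,::-1])
E
python3 meas.py
```

```text
[   0   97   82   67 4086] [ 41.65883505 130.33235438] z [0.0348 0.0707 0.0731] med [0.6169 0.5408 0.0707]
  circ 37.88271713256836 132.5 48.63496398925781 [0.6135 0.55   0.07  ]
bamboo 6765 [0.0004 0.0089 0.0122 0.0139 0.0157 0.0484]
orange 170 [ 0.56777396 -0.18816098  0.02728735]
deckrect ((536.1213989257812, -97.38925170898438), (196.92799377441406, 228.6481170654297), 0.8252228498458862)
board 435 [ 0.55917491 -0.21443483  0.04649703] ((560.5546875, -205.28012084960938), (145.53465270996094, 33.276123046875), 0.7736074328422546)
rail [332 169  68  14 111] [ 1.0306013e-02 -9.9994689e-01  6.1469537e+02 -1.3845831e+02] -89.40949 [ 0.61531087 -0.13353234  0.02085281]
rail [327 227  32   6  52] [ 1.2250563e-01 -9.9246782e-01  5.0018472e+02 -9.6765045e+01] -82.963264 [ 0.49969292 -0.09380137  0.0204924 ]
```

View pics/crop.png

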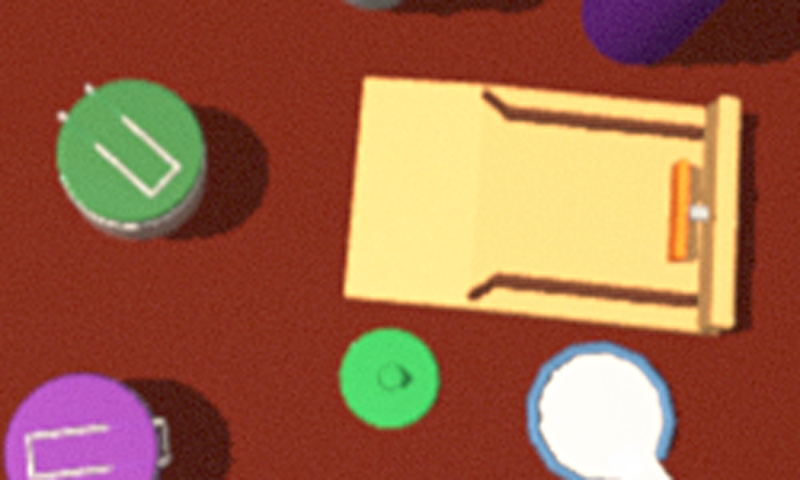

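The crop shows ramp-foot corners at crop (364,77) and (345,297), the rails and the buffer clearly, and the jar lid centred near (131,150). I'll turn those into world points.

```bash
cat > m2.py <<'E'
from h import *
z=np.load("top0.npz"); p,d=z["p"],z["d"]; C=cloud("top",d)
hsv=cv2.cvtColor(p,cv2.COLOR_RGB2HSV); print("lidhsv",hsv[195,215],hsv[180,225])
def W(x,y,h): return ray("top",180+(x+.5)/3.2-.5,140+(y+.5)/3.2-.5,h)[:2]*1000
g=cv2.inRange(hsv,(45,100,40),(90,255,255)); g[:,:190]=0; g[230:]=0; g[:150]=0;g[:,255:]=0
g=cv2.morphologyEx(g,cv2.MORPH_CLOSE,np.ones((7,7)))
c=max(cv2.findContours(g,0,2)[0],key=cv2.contourArea); e=cv2.fitEllipse(c); print("ell",e, "lid z",np.median(C[g>0][:,2]))
J=ray("top",*e[0],.07)[:2]*1000; print("jar",J,"lid r mm",np.sqrt(e[1][0]*e[1][1])/2)
P=dict(f1=W(364,77,0),f2=W(345,297,0),u1=W(510,114,.02),u2=W(703,132,.02),l1=W(500,280,.02),l2=W(697,301,.02),b1=W(740,98,.046),b2=W(735,330,.046),c1=W(706,103,.012),r1=W(484,92,.02),r2=W(472,296,.02))
for k,v in P.items(): print(k,v.round(1))
ur=P["u2"]-P["u1"]; lr=P["l2"]-P["l1"]; print("rail dirs",[np.degrees(np.arctan2(*v[::-1])) for v in(ur,lr)])
side=P["f1"]-P["f2"]; print("foot normal",np.degrees(np.arctan2(side[1],side[0]))-90,np.linalg.norm(side)); s=P["b1"]-P["b2"]; print("board",np.degrees(np.arctan2(s[1],s[0]))-90,np.linalg.norm(s))
a=cv2.inRange(hsv,(15,40,100),(35,255,255)); a[:150]=0;a[260:]=0;a[:,:280]=0;a[:,425:]=0
c=max(cv2.findContours(a,0,2)[0],key=cv2.contourArea)[:,0]
# side edges of deck and foot: subpixel-ish line fits
def fit(sel,h):
    w=np.array([ray("top",*q,h)[:2]*1000 for q in c[sel]],np.float32); v=cv2.fitLine(w,cv2.DIST_HUBER,0,.01,.01).ravel(); return v,len(w)
x,y=c.T
foot=fit((x<295)&(y>172)&(y<228),0)
print("foot",foot)
E
python3 m2.py
```

```text
lidhsv [ 57 110 172] [ 54 103 163]
ell ((220.51400756835938, 186.57711791992188), (42.49598693847656, 43.945552825927734), 79.02643585205078) lid z 0.07119666454066925
jar [547.32023341 162.74497634] lid r mm 21.60734619808016
f1 [633.4  19.3]
f2 [481.7  15.9]
u1 [614.1 -78.7]
u2 [ 617.8 -207. ]
l1 [502.5 -81.5]
l2 [ 504.6 -209.3]
b1 [ 636.  -221.6]
b2 [ 485.2 -225.8]
c1 [ 640.4 -210.4]
r1 [627.1 -60.2]
r2 [489.8 -64.4]
rail dirs [np.float64(-88.37779490299523), np.float64(-89.03302639431526)]
foot normal -88.69407995629552 151.78988852131488
board -88.40516646367821 150.9036568896607
foot (array([9.9987990e-01, 1.5497137e-02, 5.4648785e+02, 1.6359940e+01],
      dtype=float32), 10)
```

```bash
cat >> h.py <<'E'
O=np.array([.5589,-.0972]); a=np.radians(-88.7); X=np.array([np.cos(a),np.sin(a)]); Y=np.array([-X[1],X[0]])
def dk(p): q=(np.asarray(p)[...,:2]-O)*1000; return np.stack([q@X,q@Y],-1)
E
python3 - <<'E'
from h import *
for n in("top","side"):
    z=np.load(n+"0.npz"); p,d=z["p"],z["d"]; C=cloud(n,d); D=dk(C); ok=d>0
    for nm,lo,hi in(("flask",(60,160),(40,140)),("mugs",(-160,-20),(110,240)),("lid",(-130,-20),(-150,-80)),("jar",(-320,-200),(-60,60)),("spoon",(0,200),(-170,-82)),("flaskwide",(0,200),(78,250))):
        for h0,h1 in((.004,.03),(.03,.07),(.08,.18)):
            s=ok&(C[...,2]>h0)&(C[...,2]<h1)&(D[...,0]>lo[0])&(D[...,0]<lo[1])&(D[...,1]>hi[0])&(D[...,1]<hi[1])
            if s.sum()>20: print(n,nm,h0,s.sum(),"x",np.percentile(D[s][:,0],[2,98]).round(1),"y",np.percentile(D[s][:,1],[2,98]).round(1))
z=np.load("top0.npz");p,d=z["p"],z["d"]; C=cloud("top",d);D=dk(C)
hsv=cv2.cvtColor(p,cv2.COLOR_RGB2HSV);o=cv2.inRange(hsv,(5,170,120),(17,255,255))>0
o&=(D[...,0]>60)&(D[...,0]<125)&(abs(D[...,1])<50)
print("orange",o.sum(),"z",np.percentile(C[o][:,2],[5,25,50,75,95]),"x",np.percentile(D[o][:,0],[1,5,25,50,95]),"y",np.percentile(D[o][:,1],[2,98]))
for h in(.022,.03,.034):
    q=np.array([dk(ray("top",u,v,h)) for v,u in np.argwhere(o)]); print(h,q.min(0),q.max(0),np.percentile(q[:,0],[3,50,97]))
E
```

```text
top flask 0.004 496 x [ 61.4 141.3] y [ 40.8 110.5]
top flask 0.03 212 x [ 61.5 124.9] y [ 40.3 109.8]
top flask 0.08 310 x [60.7 94.8] y [102.6 125.3]
top mugs 0.004 156 x [-157.4  -22.8] y [116.3 216.8]
top mugs 0.03 153 x [-151.   -88.8] y [121.3 148.1]
top mugs 0.08 1224 x [-151.4  -80.9] y [121.5 200.5]
top lid 0.004 726 x [-113.1  -39.6] y [-148.3  -93.1]
top jar 0.004 135 x [-319.1 -203.9] y [-58.2  54.5]
top jar 0.03 511 x [-303.8 -216.5] y [-50.3  34.9]
top spoon 0.004 1597 x [ 10.2 151. ] y [-168.2  -92. ]
top flaskwide 0.004 260 x [  5.3 191.4] y [ 80.9 247.1]
top flaskwide 0.03 258 x [29.1 84.9] y [102.9 147.9]
top flaskwide 0.08 1003 x [29.3 90.5] y [103.  155.8]
side flask 0.004 164 x [ 61.7 118.8] y [ 42.2 104.9]
side flask 0.03 124 x [ 60.3 126. ] y [ 41.8 105.8]
side flask 0.08 140 x [60.2 81. ] y [ 99.8 111.8]
side mugs 0.004 202 x [-147.5  -99.2] y [122.2 173.4]
side mugs 0.03 350 x [-150.5  -99.7] y [118.7 175.3]
side mugs 0.08 953 x [-150.7  -76.8] y [119.5 192.4]
side lid 0.004 287 x [-109.2  -50.8] y [-148.3  -98. ]
side jar 0.004 398 x [-303.6 -235.6] y [-52.4  17.1]
side jar 0.03 977 x [-303.9 -225. ] y [-52.1  31.7]
side spoon 0.004 500 x [11.2 98.2] y [-167.8  -95.7]
side flaskwide 0.004 184 x [31.4 82.9] y [100.7 156.8]
side flaskwide 0.03 306 x [31.1 84.8] y [100.7 158.3]
side flaskwide 0.08 809 x [31.5 77. ] y [100.5 157.4]
orange 133 z [0.01280975 0.02389957 0.03095197 0.03594424 0.03775417] x [ 89.85357964  90.11484226  90.76482699  91.47161292 105.10570016] y [-31.96734983  30.37535711]
0.022 [ 90.38775014 -32.33635   ] [102.84863938  34.42807505] [ 90.77378612  95.01952607 102.56342106]
0.03 [ 88.05118681 -33.7878968 ] [100.40109019  32.38187508] [ 88.43378447  92.64170873 100.11841224]
0.034 [ 86.88290515 -34.5136702 ] [99.1773156  31.35877509] [87.26378365 91.45280006 98.89590782]
```

Request:
move_arm([
  [0.056,0,0,0,-0.117],
  [0.056,0,0,0,-0.117],
  [0.056,0,0,0,-0.117],
  [0.056,0,0,0,-0.117],
  [0.056,0,0,0,-0.117],
], newtons=40)

```text
time: 0.52
tool_pos: [0.2256, -0.5014, 0.2384]
ee_rot: [0.874, 0.485, 0.0, -0.0]
wrist_force: [0.8, 0.2, -0.0]
gripper_width: 0.0574
```

Request:
move_arm([
  [0.056,0,0,0,-0.117],
  [0.056,0,0,0,-0.117],
  [0.056,0,0,0,-0.117],
  [0.056,0,0,0,-0.117],
  [0.056,0,0,0,-0.118],
])

```text
time: 0.93
tool_pos: [0.2257, -0.5014, 0.2384]
ee_rot: [0.697, 0.717, 0.0, -0.0]
wrist_force: [0.7, 0.6, 0.6]
gripper_width: 0.0559
```

Request:
move_arm([
  [0.056,0.03,0.014,0,0],
  [0.056,0.036,0.017,0,0],
  [0.056,0.036,0.017,0,0],
  [0.056,0.036,0.017,0,0],
  [0.056,0.036,0.017,0,0],
])

```text
time: 1.35
tool_pos: [0.3039, -0.3238, 0.2385]
ee_rot: [0.699, 0.715, 0.0, -0.0]
wrist_force: [1.3, -0.5, -0.7]
gripper_width: 0.0565
```

Request:
move_arm([
  [0.056,0.036,0.017,0,0],
  [0.056,0.036,0.017,0,0],
  [0.056,0.036,0.017,0,0],
  [0.056,0.036,0.017,0,0],
  [0.056,0.036,0.017,0,0],
])

```text
time: 1.77
tool_pos: [0.3847, -0.1419, 0.2387]
ee_rot: [0.699, 0.715, 0.0, -0.0]
wrist_force: [0.7, -1.3, 0.5]
gripper_width: 0.0558
```

Request:
move_arm([
  [0.056,0.036,0.017,0,0],
  [0.056,0.036,0.017,0,0],
  [0.056,0.036,0.017,0,0],
  [0.056,0.036,0.017,0,0],
  [0.056,0.036,0.017,0,0],
])

```text
time: 2.18
tool_pos: [0.4656, 0.0403, 0.2387]
ee_rot: [0.699, 0.715, -0.0, -0.0]
wrist_force: [0.7, -1.0, -0.0]
gripper_width: 0.0562
```

Request:
move_arm([
  [0.056,0.036,0.017,0,0],
  [0.056,0.036,0.017,0,0],
  [0.056,0.036,0.017,0,0],
  [0.056,0.036,0.017,0,0],
  [0.056,0,0,0,0],
])

```text
time: 2.6
tool_pos: [0.5311, 0.1887, 0.2377]
ee_rot: [0.697, 0.717, 0.0, -0.001]
wrist_force: [0.6, -0.0, -0.7]
gripper_width: 0.0558
```

Request:
move_arm([
  [0.056,0.025,0.008,0,0],
  [0.056,0.024,0.008,0,0],
  [0.056,0,0,0.03,0],
  [0.056,0,0,0.035,0],
  [0.056,0,0,0.035,0],
])

```text
time: 3.02
tool_pos: [0.5447, 0.2332, 0.1376]
ee_rot: [0.699, 0.715, 0.0, 0.0]
wrist_force: [1.5, 0.3, -1.1]
gripper_width: 0.0561
```

Request:
move_arm([
  [0.056,0,0,0.03,0],
  [0.056,0,0,0.03,0],
  [0.056,0,0,0.03,0],
  [0.056,0,0,0.02,0],
  [0.056,0,0,0.007,0],
])

```text
time: 3.43
tool_pos: [0.5432, 0.2323, 0.0184]
ee_rot: [0.699, 0.715, -0.002, -0.002]
wrist_force: [-0.5, -0.5, -0.0]
gripper_width: 0.056
```

```bash
cat > st.py <<'E'
from h import *
import sys
o=env.get_obs(); D=dk(o["tool_pos"]); print("t",round(o["time"],2),"dock tcp",D.round(1),"z",o["tool_pos"][2].round(4),"F push",(o["wrist_force"][:2]@X).round(2),"lat",(o["wrist_force"][:2]@Y).round(2),o["wrist_force"][2].round(2),"yaw",2*np.degrees(np.arctan2(o["ee_rot"][1],o["ee_rot"][0])))
if len(sys.argv)>1:
    n=sys.argv[2] if len(sys.argv)>2 else "side"
    p,d=cams.grab_frame(n); cv2.imwrite(f"pics/{sys.argv[1]}.png",p[:,:,::-1]); np.savez(sys.argv[1],p=p,d=d)
    hsv=cv2.cvtColor(p,cv2.COLOR_RGB2HSV); C=cloud(n,d); D=dk(C)
    g=(cv2.inRange(hsv,(45,85,40),(90,255,255))>0)&(C[...,2]>.055)&(C[...,2]<.1)&(abs(D[...,1])<70)&(D[...,0]<100)&(D[...,0]>-320)
    if g.sum()>30:
        (x,y),r=cv2.minEnclosingCircle((D[g]).astype(np.float32)); q=D[g]; print("lid n",g.sum(),"centre",x,y,"r",r,"ranges",np.percentile(q,[2,98],axis=0).round(1).tolist(),"z",np.percentile(C[g][:,2],[5,50,95]).round(4))
E
python3 st.py a top
```

```text
t 3.43 dock tcp [-329.8   -8.2] z 0.0184 F push 0.47 lat -0.51 -0.01 yaw 91.30392354917895
lid n 1248 centre -260.6773986816406 -4.99758243560791 r 45.62323760986328 ranges [[-287.7, -46.3], [-219.6, 35.7]] z [0.0685 0.0711 0.0734]
```

View pics/a.png

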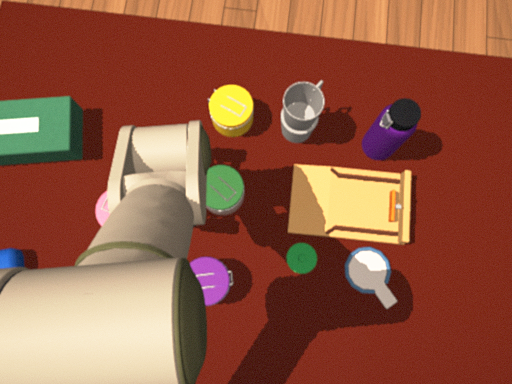

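The gripper stands behind the jar on the left with clear space, and nothing has been disturbed. Next I make contact.

Request:
move_arm([
  [0.056,-0.004,0.0025,-0.0015,0],
  [0.056,-0.006,0,0,0],
  [0.056,-0.005,0,0,0],
  [0.056,-0.003,0,0,0],
  [0.056,-0.002,0,0,0],
])

```text
time: 3.9
tool_pos: [0.5482, 0.2124, 0.0242]
ee_rot: [0.699, 0.715, 0.001, 0.0]
wrist_force: [-0.1, -0.1, 0.7]
gripper_width: 0.0558
```

Request:
move_arm([
  [0.056,-0.002,0,0,0],
  [0.056,-0.002,0,0,0],
  [0.056,-0.002,0,0,0],
  [0.056,-0.002,0,0,0],
  [0.056,-0.002,0,0,0],
])

```text
time: 4.32
tool_pos: [0.5477, 0.2037, 0.0234]
ee_rot: [0.699, 0.715, 0.0, -0.001]
wrist_force: [-2.1, 4.8, 2.4]
gripper_width: 0.0559
```

Request:
move_arm([
  [0.056,-0.002,0,0,0],
  [0.056,-0.002,0,0,0],
  [0.056,-0.002,0,0,0],
  [0.056,-0.002,0,0,0],
  [0.056,-0.002,0,0,0],
])

```text
time: 4.73
tool_pos: [0.5483, 0.1936, 0.0234]
ee_rot: [0.699, 0.715, 0.0, -0.0]
wrist_force: [0.1, 5.5, 1.2]
gripper_width: 0.056
```

```bash
python3 st.py b top
```

```text
t 4.73 dock tcp [-290.9   -4. ] z 0.0234 F push -5.49 lat 0.25 1.19 yaw 91.3340151776908
lid n 593 centre -236.1710205078125 -2.984973907470703 r 42.99684143066406 ranges [[-242.4, -42.0], [-204.8, 35.3]] z [0.0687 0.0712 0.0735]
```

Request:
move_arm([
  [0.056,-0.004,0.0003,0,0],
  [0.056,-0.005,0.0003,0,0],
  [0.056,-0.005,0.0003,0,0],
  [0.056,-0.005,0.0003,0,0],
  [0.056,-0.005,0.0003,0,0],
])

```text
time: 5.2
tool_pos: [0.5504, 0.1693, 0.0234]
ee_rot: [0.699, 0.715, 0.0, -0.0]
wrist_force: [-1.1, 5.5, 2.0]
gripper_width: 0.0556
```

Request:
move_arm([
  [0.056,-0.005,0.0003,0,0],
  [0.056,-0.005,0.0003,0,0],
  [0.056,-0.005,0.0003,0,0],
  [0.056,-0.005,0.0003,0,0],
  [0.056,-0.005,0.0003,0,0],
])

```text
time: 5.62
tool_pos: [0.5524, 0.1443, 0.0234]
ee_rot: [0.699, 0.715, 0.0, -0.0]
wrist_force: [-0.5, 6.1, 2.8]
gripper_width: 0.0561
```

Request:
move_arm([
  [0.056,-0.005,0.0003,0,0],
  [0.056,-0.005,0.0003,0,0],
  [0.056,-0.005,0.0003,0,0],
  [0.056,-0.005,0.0003,0,0],
  [0.056,-0.005,0,0,0],
])

```text
time: 6.03
tool_pos: [0.5542, 0.1193, 0.0234]
ee_rot: [0.699, 0.715, 0.0, -0.0]
wrist_force: [0.6, 4.8, 1.4]
gripper_width: 0.0558
```

```bash
python3 st.py c top
```

```text
t 6.03 dock tcp [-2.166e+02  2.000e-01] z 0.0234 F push -4.76 lat 0.67 1.39 yaw 91.32769960316153
lid n 277 centre -147.06982421875 -1.7910785675048828 r 34.60325241088867 ranges [[-152.6, -33.0], [-130.0, 29.1]] z [0.0685 0.0709 0.0735]
```

View pics/c.png

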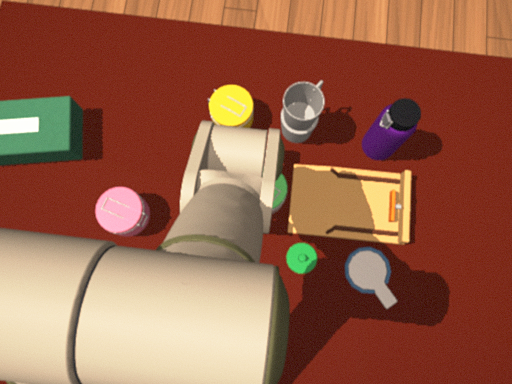

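Request:
move_arm([
  [0.056,-0.004,0.0002,0,0],
  [0.056,-0.004,0.0002,0,0],
  [0.056,-0.004,0,0,0],
  [0.056,-0.003,0,-0.0002,0],
  [0.056,-0.003,0,-0.0002,0],
])

```text
time: 6.5
tool_pos: [0.5548, 0.1012, 0.0235]
ee_rot: [0.699, 0.715, -0.0, -0.0]
wrist_force: [0.1, 4.1, -1.4]
gripper_width: 0.0564
```

Request:
move_arm([
  [0.056,-0.003,0,-0.0003,0],
  [0.056,-0.003,0,-0.0003,0],
  [0.056,-0.003,0,-0.0003,0],
  [0.056,-0.003,0,-0.0003,0],
  [0.056,-0.003,0,-0.0003,0],
])

```text
time: 6.92
tool_pos: [0.5552, 0.0863, 0.0251]
ee_rot: [0.699, 0.715, 0.0, -0.0]
wrist_force: [-0.3, 6.8, -0.1]
gripper_width: 0.0561
```

```bash
python3 st.py d side
```

```text
t 6.92 dock tcp [-183.6    0.4] z 0.0251 F push -6.85 lat -0.16 -0.06 yaw 91.32425499368686
lid n 99 centre -179.13925170898438 2.0567378997802734 r 55.067604064941406 ranges [[-207.2, -21.9], [-140.2, 40.6]] z [0.0676 0.0717 0.0739]
```

View pics/d.png

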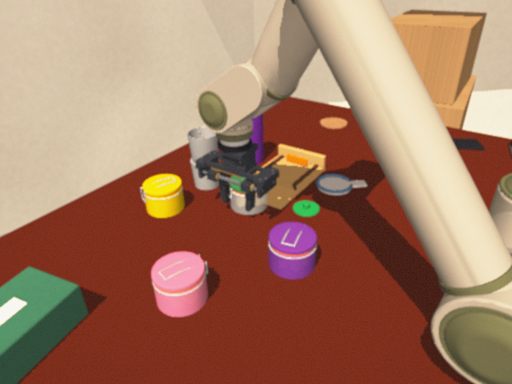

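The side view shows the jar at about (250,195) cradled by the fingers at the ramp foot, upright. Force is low, so I carry on.

Request:
move_arm([
  [0.056,-0.003,0,-0.0003,0],
  [0.056,-0.003,0,-0.0003,0],
  [0.056,-0.003,0,-0.0003,0],
  [0.056,-0.003,0,-0.0003,0],
  [0.056,-0.003,0,-0.0003,0],
])

```text
time: 7.38
tool_pos: [0.5556, 0.0715, 0.0267]
ee_rot: [0.699, 0.715, 0.0, -0.0]
wrist_force: [-0.3, 7.0, 2.0]
gripper_width: 0.0558
```

Request:
move_arm([
  [0.056,-0.003,0,-0.0003,0],
  [0.056,-0.003,0,-0.0003,0],
  [0.056,-0.003,0,-0.0003,0],
  [0.056,-0.003,0,-0.0003,0],
  [0.056,-0.003,0,-0.0003,0],
])

```text
time: 7.8
tool_pos: [0.556, 0.0566, 0.0283]
ee_rot: [0.699, 0.715, 0.0, -0.0]
wrist_force: [0.4, 6.7, 0.7]
gripper_width: 0.0559
```

```bash
python3 st.py e side
```

```text
t 7.8 dock tcp [-153.8    0.6] z 0.0283 F push -6.67 lat 0.54 0.73 yaw 91.32890927137943
lid n 102 centre -149.0460968017578 2.5125560760498047 r 56.47918701171875 ranges [[-154.7, -18.6], [-106.2, 41.6]] z [0.071  0.0751 0.0771]
```

Request:
move_arm([
  [0.056,-0.003,0,-0.0003,0],
  [0.056,-0.003,0,-0.0003,0],
  [0.056,-0.003,0,-0.0003,0],
  [0.056,-0.003,0,-0.0003,0],
  [0.056,-0.003,0,-0.0003,0],
])

```text
time: 8.27
tool_pos: [0.5563, 0.0416, 0.0298]
ee_rot: [0.699, 0.715, 0.0, -0.0]
wrist_force: [-0.5, 6.5, 2.3]
gripper_width: 0.0559
```

Request:
move_arm([
  [0.056,-0.003,0,-0.0003,0],
  [0.056,-0.003,0,-0.0003,0],
  [0.056,-0.003,0,-0.0003,0],
  [0.056,-0.003,0,-0.0003,0],
  [0.056,-0.003,0,-0.0003,0],
])

```text
time: 8.68
tool_pos: [0.5565, 0.0266, 0.0312]
ee_rot: [0.699, 0.715, 0.0, -0.0]
wrist_force: [0.1, 7.0, 1.4]
gripper_width: 0.056
```

```bash
python3 st.py f side
```

```text
t 8.68 dock tcp [-123.8    0.5] z 0.0312 F push -7.04 lat 0.24 1.44 yaw 91.33296666617538
lid n 104 centre -115.02062225341797 -1.3805828094482422 r 59.51811218261719 ranges [[-124.4, -18.8], [-74.8, 42.2]] z [0.0737 0.0783 0.0805]
```

Request:
move_arm([
  [0.056,-0.003,0,-0.0003,0],
  [0.056,-0.003,0,-0.0003,0],
  [0.056,-0.003,0,-0.0003,0],
  [0.056,-0.003,0,-0.0003,0],
  [0.056,-0.003,0,-0.0003,0],
])

```text
time: 9.15
tool_pos: [0.557, 0.0112, 0.0328]
ee_rot: [0.699, 0.715, 0.0, -0.0]
wrist_force: [-0.3, 6.5, 3.7]
gripper_width: 0.0559
```

Request:
move_arm([
  [0.056,-0.003,0,-0.0003,0],
  [0.056,-0.003,0,-0.0003,0],
  [0.056,-0.003,0,-0.0003,0],
  [0.056,-0.003,0,-0.0003,0],
  [0.056,-0.003,0,-0.0003,0],
])

```text
time: 9.57
tool_pos: [0.5574, -0.0036, 0.0345]
ee_rot: [0.699, 0.715, 0.0, -0.0]
wrist_force: [0.1, 6.5, 2.9]
gripper_width: 0.0559
```

```bash
python3 st.py g side
```

```text
t 9.57 dock tcp [-93.6   0.7] z 0.0345 F push -6.45 lat 0.24 2.87 yaw 91.32174943211405
lid n 99 centre -63.528114318847656 10.698810577392578 r 39.890357971191406 ranges [[-94.1, -16.6], [-37.4, 42.0]] z [0.0773 0.0815 0.0829]
```

View pics/g.png

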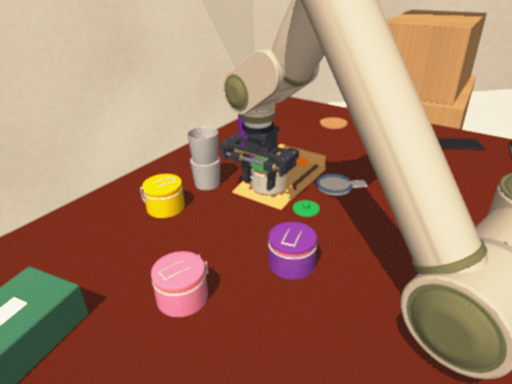

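The side view shows the jar at about (268,180), upright at the ramp top and entering the rails. Lid height reads deck level.

Request:
move_arm([
  [0.056,-0.003,0,-0.0003,0],
  [0.056,-0.003,0,-0.0003,0],
  [0.056,-0.003,0,-0.0003,0],
  [0.056,-0.003,0,-0.0003,0],
  [0.056,-0.003,0,-0.0002,0],
])

```text
time: 10.03
tool_pos: [0.5575, -0.0191, 0.0353]
ee_rot: [0.699, 0.715, -0.0, -0.0]
wrist_force: [-0.8, 1.9, -2.1]
gripper_width: 0.0563
```

Request:
move_arm([
  [0.056,-0.003,-0.0001,0,0],
  [0.056,-0.003,-0.0001,0,0],
  [0.056,-0.003,-0.0001,0,0],
  [0.056,-0.003,-0.0001,0,0],
  [0.056,-0.003,0,0,0],
])

```text
time: 10.45
tool_pos: [0.5576, -0.0341, 0.0355]
ee_rot: [0.699, 0.715, -0.0, -0.0]
wrist_force: [-0.5, 2.4, -2.6]
gripper_width: 0.0556
```

Request:
move_arm([
  [0.056,-0.003,0,0,0],
  [0.056,-0.003,0,0,0],
  [0.056,-0.003,0,0,0],
  [0.056,-0.003,0,0,0],
  [0.056,-0.003,0,0,0],
])

```text
time: 10.87
tool_pos: [0.558, -0.0491, 0.0356]
ee_rot: [0.699, 0.715, -0.0, -0.0]
wrist_force: [-0.6, 2.1, -2.3]
gripper_width: 0.0564
```

```bash
python3 st.py i side
```

```text
t 10.87 dock tcp [-48.1   0.2] z 0.0356 F push -2.07 lat -0.56 -2.33 yaw 91.32409448215331
lid n 116 centre -23.14548110961914 -6.124835968017578 r 58.59627914428711 ranges [[-47.9, -22.8], [15.6, 40.5]] z [0.0776 0.082  0.0839]
```

Request:
move_arm([
  [0.056,-0.003,0,0.0002,0],
  [0.056,-0.003,0,0.0002,0],
  [0.056,-0.003,0,0.0001,0],
  [0.056,-0.003,0,0,0],
  [0.056,-0.003,0,0,0],
])

```text
time: 11.33
tool_pos: [0.5586, -0.0638, 0.0354]
ee_rot: [0.699, 0.715, 0.0, 0.0]
wrist_force: [0.5, 5.4, 2.2]
gripper_width: 0.0563
```

Request:
move_arm([
  [0.056,-0.002,0,0,0],
  [0.056,-0.002,0,0,0],
  [0.056,-0.002,0,0,0],
  [0.056,-0.002,0,0,0],
  [0.056,-0.002,0,0,0],
])

```text
time: 11.75
tool_pos: [0.5588, -0.0737, 0.0354]
ee_rot: [0.699, 0.715, 0.0, 0.0]
wrist_force: [0.3, 6.0, 2.9]
gripper_width: 0.0561
```

Request:
move_arm([
  [0.056,-0.001,0,0,0],
  [0.056,-0.001,0,0,0],
  [0.056,-0.001,0,0,0],
  [0.056,0,0,0,0],
  [0.056,0,0,0,0],
])

```text
time: 12.17
tool_pos: [0.5589, -0.0768, 0.0354]
ee_rot: [0.699, 0.715, 0.0, 0.0]
wrist_force: [-0.2, 4.3, 2.5]
gripper_width: 0.0562
```

```bash
python3 st.py j top
python3 - <<'E'
import cv2
p=cv2.imread('pics/j.png')[110:270,250:430]; cv2.imwrite('pics/jc.png',cv2.resize(p,None,fx=3.5,fy=3.5))
E
```

```text
t 12.17 dock tcp [-20.4   0.4] z 0.0354 F push -4.33 lat -0.09 2.46 yaw 91.3202182896288
```

View pics/jc.png

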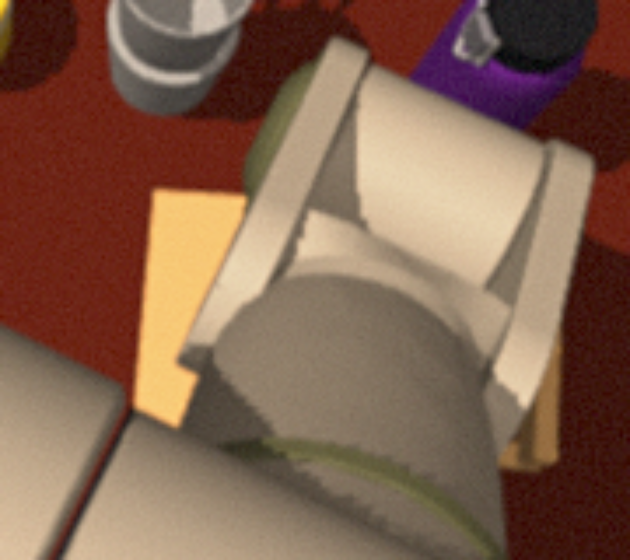

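The crop shows the wrist hiding the jar, with the flask upright at upper right and the wrist housing close to it in view. I'll check that clearance from depth.

Run:
```python
from h import *
for n,f in(("top","j"),("side",None)):
    if f: d=np.load(f+".npz")["d"]
    else: p,d=cams.grab_frame(n); np.savez("k",p=p,d=d)
    C=cloud(n,d);D=dk(C)
    for z0,z1 in((.06,.12),(.12,.16),(.16,.2),(.2,.26),(.26,.34)):
        s=(d>0)&(C[...,2]>z0)&(C[...,2]<z1)&(D[...,1]>60)&(D[...,1]<170)&(D[...,0]>-70)&(D[...,0]<120)
        s2=s&(D[...,1]<99)
        if s.sum()>10: print(n,z0,"all x",np.percentile(D[s][:,0],[1,99]).round(),"y",np.percentile(D[s][:,1],[1,99]).round(), "gripper y max",D[s2][:,1].max().round() if s2.any() else None, "xmax",D[s2][:,0].max().round() if s2.any() else None)
```

```text
top 0.06 all x [29. 90.] y [103. 153.] gripper y max None xmax None
top 0.12 all x [29. 95.] y [102. 164.] gripper y max None xmax None
top 0.16 all x [31. 90.] y [111. 163.] gripper y max None xmax None
side 0.06 all x [-55.  76.] y [ 69. 160.] gripper y max 87.0 xmax 12.0
side 0.12 all x [-55.  76.] y [ 62. 160.] gripper y max 95.0 xmax 13.0
side 0.16 all x [33. 77.] y [108. 159.] gripper y max None xmax None
side 0.26 all x [-60. -57.] y [60. 64.] gripper y max 64.0 xmax -57.0
```

Clearance is fine: the gripper's side reaches y≈95 and stays in front of the flask. Now I approach the buffer.

Request:
move_arm([
  [0.056,-0.002,0,0,0],
  [0.056,-0.002,0,0,0],
  [0.056,-0.002,0,0,0],
  [0.056,-0.001,0,0,0],
  [0.056,-0.0005,0,0,0],
])

```text
time: 12.68
tool_pos: [0.559, -0.0841, 0.0353]
ee_rot: [0.699, 0.715, 0.0, 0.0]
wrist_force: [-0.8, 6.4, 3.9]
gripper_width: 0.056
```

Request:
move_arm([
  [0.056,-0.0003,0,0,0],
  [0.056,-0.0003,0,0,0],
  [0.056,-0.0003,0,0,0],
  [0.056,-0.0003,0,0,0],
  [0.056,-0.0003,0,0,0],
])

```text
time: 13.1
tool_pos: [0.559, -0.0855, 0.0353]
ee_rot: [0.699, 0.715, 0.0, -0.0]
wrist_force: [0.1, 6.1, 4.3]
gripper_width: 0.0561
```

```bash
python3 st.py
python3 - <<'E'
from h import *
print(env.get_obs()["wrist_force"])
E
```

```text
t 13.1 dock tcp [-11.7   0.3] z 0.0353 F push -6.13 lat 0.22 4.32 yaw 91.32357677678769
[0.07665857 6.1313545  4.31988214]
```

Request:
move_arm([
  [0.056,-0.0004,0,0,0],
  [0.056,-0.0004,0,0,0],
  [0.056,-0.0004,0,0,0],
  [0.056,-0.0004,0,0,0],
  [0.056,-0.0004,0,0,0],
])

```text
time: 13.52
tool_pos: [0.559, -0.0875, 0.0353]
ee_rot: [0.699, 0.715, 0.0, -0.0]
wrist_force: [-0.0, 7.0, 3.1]
gripper_width: 0.0559
```

Request:
move_arm([
  [0.056,-0.0003,0,0,0],
  [0.056,-0.0002,0,0,0],
  [0.056,-0.0002,0,0,0],
  [0.056,-0.0002,0,0,0],
  [0.056,-0.0001,0,0,0],
])

```text
time: 13.93
tool_pos: [0.5591, -0.0885, 0.0353]
ee_rot: [0.699, 0.715, 0.0, -0.0]
wrist_force: [-0.2, 6.9, 4.2]
gripper_width: 0.0561
```

Request:
move_arm([
  [0.056,-0.0002,0,0,0],
  [0.056,-0.0002,0,0,0],
  [0.056,-0.0002,0,0,0],
  [0.056,-0.0002,0,0,0],
  [0.056,-0.0002,0,0,0],
])

```text
time: 14.35
tool_pos: [0.5591, -0.0895, 0.0353]
ee_rot: [0.699, 0.715, 0.0, -0.0]
wrist_force: [0.1, 6.5, 3.3]
gripper_width: 0.056
```

Request:
move_arm([
  [0.056,-0.0002,0,0,0],
  [0.056,-0.0002,0,0,0],
  [0.056,-0.0002,0,0,0],
  [0.056,-0.0002,0,0,0],
  [0.056,-0.0002,0,0,0],
])

```text
time: 14.77
tool_pos: [0.5591, -0.0904, 0.0353]
ee_rot: [0.699, 0.715, 0.0, -0.0]
wrist_force: [-0.3, 7.1, 3.0]
gripper_width: 0.0563
```

Request:
move_arm([
  [0.056,-0.0002,0,0,0],
  [0.056,-0.0002,0,0,0],
  [0.056,-0.0002,0,0,0],
  [0.056,-0.0002,0,0,0],
  [0.056,-0.0002,0,0,0],
])

```text
time: 15.18
tool_pos: [0.5591, -0.0914, 0.0353]
ee_rot: [0.699, 0.715, 0.0, -0.0]
wrist_force: [-0.4, 6.7, 2.5]
gripper_width: 0.0559
```

Request:
move_arm([
  [0.056,-0.0002,0,0,0],
  [0.056,-0.0002,0,0,0],
  [0.056,-0.0002,0,0,0],
  [0.056,-0.0002,0,0,0],
  [0.056,-0.0002,0,0,0],
])

```text
time: 15.6
tool_pos: [0.5591, -0.0924, 0.0353]
ee_rot: [0.699, 0.715, 0.0, -0.0]
wrist_force: [0.3, 6.1, 3.8]
gripper_width: 0.0562
```

Request:
move_arm([
  [0.056,-0.0002,0,0,0],
  [0.056,-0.0002,0,0,0],
  [0.056,-0.0002,0,0,0],
  [0.056,-0.0002,0,0,0],
  [0.056,-0.0002,0,0,0],
])

```text
time: 16.02
tool_pos: [0.5591, -0.0934, 0.0352]
ee_rot: [0.699, 0.715, 0.0, -0.0]
wrist_force: [0.6, 6.4, 4.0]
gripper_width: 0.0562
```

Request:
move_arm([
  [0.056,-0.0002,0,0,0],
  [0.056,-0.0002,0,0,0],
  [0.056,-0.0002,0,0,0],
  [0.056,-0.0002,0,0,0],
  [0.056,-0.0002,0,0,0],
])

```text
time: 16.43
tool_pos: [0.5592, -0.0944, 0.0353]
ee_rot: [0.699, 0.715, 0.0, -0.0]
wrist_force: [-0.7, 6.5, 4.3]
gripper_width: 0.0558
```

Request:
move_arm([
  [0.056,-0.0002,0,0,0],
  [0.056,-0.0002,0,0,0],
  [0.056,-0.0002,0,0,0],
  [0.056,-0.0002,0,0,0],
  [0.056,-0.0002,0,0,0],
])

```text
time: 16.85
tool_pos: [0.5592, -0.0954, 0.0353]
ee_rot: [0.699, 0.715, 0.0, -0.0]
wrist_force: [0.3, 6.8, 3.8]
gripper_width: 0.0561
```

Request:
move_arm([
  [0.056,-0.0002,0,0,0],
  [0.056,-0.0002,0,0,0],
  [0.056,-0.0002,0,0,0],
  [0.056,-0.0002,0,0,0],
  [0.056,-0.0002,0,0,0],
])

```text
time: 17.27
tool_pos: [0.5592, -0.0965, 0.0353]
ee_rot: [0.699, 0.715, 0.0, -0.0]
wrist_force: [0.2, 6.7, 3.1]
gripper_width: 0.056
```

Request:
move_arm([
  [0.056,-0.0002,0,0,0],
  [0.056,-0.0002,0,0,0],
  [0.056,-0.0002,0,0,0],
  [0.056,-0.0002,0,0,0],
  [0.056,-0.0002,0,0,0],
])

```text
time: 17.68
tool_pos: [0.5592, -0.0974, 0.0353]
ee_rot: [0.699, 0.715, 0.0, -0.0]
wrist_force: [0.3, 6.6, 4.2]
gripper_width: 0.0563
```

Request:
move_arm([
  [0.056,-0.0002,0,0,0],
  [0.056,-0.0002,0,0,0],
  [0.056,-0.0002,0,0,0],
  [0.056,-0.0002,0,0,0],
  [0.056,-0.0002,0,0,0],
])

```text
time: 18.1
tool_pos: [0.5592, -0.0984, 0.0353]
ee_rot: [0.699, 0.715, 0.0, -0.0]
wrist_force: [0.5, 6.1, 3.7]
gripper_width: 0.0561
```

Request:
move_arm([
  [0.056,-0.0002,0,0,0],
  [0.056,-0.0002,0,0,0],
  [0.056,-0.0002,0,0,0],
  [0.056,-0.0002,0,0,0],
  [0.056,-0.0002,0,0,0],
])

```text
time: 18.52
tool_pos: [0.5593, -0.0994, 0.0353]
ee_rot: [0.699, 0.715, 0.0, -0.0]
wrist_force: [-1.1, 6.7, 4.5]
gripper_width: 0.0561
```

Request:
move_arm([
  [0.056,-0.0002,0,0,0],
  [0.056,-0.0002,0,0,0],
  [0.056,-0.0002,0,0,0],
  [0.056,-0.0002,0,0,0],
  [0.056,-0.0002,0,0,0],
])

```text
time: 18.93
tool_pos: [0.5593, -0.1002, 0.0353]
ee_rot: [0.699, 0.715, 0.0, -0.0]
wrist_force: [0.7, 8.7, 2.9]
gripper_width: 0.0558
```

Request:
move_arm([
  [0.056,-0.0001,0,0,0],
  [0.056,-0.0001,0,0,0],
  [0.056,-0.0001,0,0,0],
  [0.056,-0.0001,0,0,0],
  [0.056,0,0,0,0],
])

```text
time: 19.35
tool_pos: [0.5593, -0.1003, 0.0353]
ee_rot: [0.699, 0.715, 0.001, -0.0]
wrist_force: [0.1, 10.0, 4.9]
gripper_width: 0.0557
```

Request:
move_arm([
  [0.056,-0.0002,0,0,0],
  [0.056,-0.0001,0,0,0],
  [0.056,-0.0001,0,0,0],
  [0.056,-0.0001,0,0,0],
  [0.056,0,0,0,0],
])

```text
time: 19.77
tool_pos: [0.5592, -0.1005, 0.0353]
ee_rot: [0.699, 0.715, 0.001, -0.001]
wrist_force: [0.2, 11.1, 4.9]
gripper_width: 0.0555
```

Request:
move_arm([
  [0.056,-0.0003,0,0,0],
  [0.056,-0.0002,0,0,0],
  [0.056,-0.0002,0,0,0],
  [0.056,-0.0001,0,0,0],
  [0.056,0,0,0,0],
])

```text
time: 20.18
tool_pos: [0.5592, -0.1009, 0.0353]
ee_rot: [0.699, 0.715, 0.001, -0.001]
wrist_force: [0.6, 13.3, 4.9]
gripper_width: 0.0563
```

Request:
move_arm([
  [0.056,-0.0003,0,0,0],
  [0.056,-0.0002,0,0,0],
  [0.056,-0.0001,0,0,0],
  [0.056,0,0,0,0],
  [0.056,0,0,0,0],
])

```text
time: 20.6
tool_pos: [0.5592, -0.1011, 0.0353]
ee_rot: [0.699, 0.715, 0.001, -0.001]
wrist_force: [-0.4, 15.8, 5.6]
gripper_width: 0.0557
```

Run:
```python
from h import *
for i in range(4):
    o=env.get_obs(); print(o["time"],dk(o["tool_pos"]).round(2),o["wrist_force"].round(2)); cams.grab_frame("side")
```

```text
20.6 [3.92 0.25] [-0.44 15.81  5.64]
20.65 [3.93 0.25] [ 1.17 16.89  5.49]
20.7 [3.93 0.24] [ 0.57 14.84  5.78]
20.75 [3.93 0.22] [ 0.51 15.98  5.73]
```

Measured push is about 16 N, less about 6.5 N of sliding drag, so roughly 9–10 N is on the buffer. I hold for over a second, then back away.

Request:
move_arm([
  [0.056,0,0,0,0],
  [0.056,0,0,0,0],
  [0.056,0,0,0,0],
  [0.056,0,0,0,0],
  [0.056,0,0,0,0],
])

```text
time: 21.22
tool_pos: [0.5592, -0.1011, 0.0353]
ee_rot: [0.699, 0.715, 0.001, -0.001]
wrist_force: [1.1, 15.1, 5.1]
gripper_width: 0.0558
```

Request:
move_arm([
  [0.056,0,0,0,0],
  [0.056,0,0,0,0],
  [0.056,0,0,0,0],
  [0.056,0,0,0,0],
  [0.056,0,0,0,0],
])

```text
time: 21.63
tool_pos: [0.5592, -0.1011, 0.0353]
ee_rot: [0.699, 0.715, 0.001, -0.001]
wrist_force: [1.0, 15.5, 5.9]
gripper_width: 0.0556
```

Request:
move_arm([
  [0.056,0.0005,0,0,0],
  [0.056,0.0005,0,0,0],
  [0.056,0.0005,0,0,0],
  [0.056,0.0005,0,0,0],
  [0.056,0.0005,0,0,0],
])

```text
time: 22.05
tool_pos: [0.5593, -0.1007, 0.0352]
ee_rot: [0.699, 0.715, -0.0, 0.0]
wrist_force: [-0.4, 2.6, 3.0]
gripper_width: 0.0565
```

Request:
move_arm([
  [0.056,0.001,0,0,0],
  [0.056,0.001,0,0,0],
  [0.056,0.002,0,0,0],
  [0.056,0.003,0,0,0],
  [0.056,0.003,0,0,0],
])

```text
time: 22.47
tool_pos: [0.559, -0.0905, 0.035]
ee_rot: [0.699, 0.715, -0.0, 0.0]
wrist_force: [0.3, 0.8, -0.2]
gripper_width: 0.0561
```

```bash
python3 st.py m side
```

```text
t 22.47 dock tcp [-6.7  0.2] z 0.035 F push -0.79 lat 0.3 -0.21 yaw 91.30317535249044
lid n 63 centre 28.448633193969727 18.90345573425293 r 36.553184509277344 ranges [[2.8, -6.9], [62.1, 43.4]] z [0.0789 0.0819 0.0832]
```

Free of the jar. Backing off, rising, and checking.

Request:
move_arm([
  [0.056,0.01,0,0,0],
  [0.056,0.015,0,0,0],
  [0.056,0.02,0,0,0],
  [0.056,0.02,0,0,0],
  [0.056,0.02,0,0,0],
])

```text
time: 22.93
tool_pos: [0.5568, -0.0042, 0.0351]
ee_rot: [0.699, 0.715, -0.0, -0.0]
wrist_force: [-0.2, -0.5, 0.2]
gripper_width: 0.0563
```

Request:
move_arm([
  [0.056,0.005,0,-0.02,0],
  [0.056,0,0,-0.035,0],
  [0.056,0,0,-0.035,0],
  [0.056,0,0,-0.035,0],
  [0.056,0,0,-0.035,0],
])

```text
time: 23.35
tool_pos: [0.5564, 0.0002, 0.1968]
ee_rot: [0.699, 0.715, -0.0, -0.0]
wrist_force: [0.1, -0.3, 0.9]
gripper_width: 0.0564
```

Request:
move_arm([
  [0.056,0.035,0,0,0],
  [0.056,0.035,0,0,0],
  [0.056,0.035,0,0,0],
  [0.056,0.02,0,0,0],
  [0.056,0,0,0,0],
])

```text
time: 23.77
tool_pos: [0.5532, 0.1284, 0.195]
ee_rot: [0.697, 0.717, 0.0, -0.0]
wrist_force: [0.2, 0.7, 0.0]
gripper_width: 0.0559
```

```bash
python3 st.py n top; python3 st.py n2 side
```

```text
t 23.77 dock tcp [-225.6   -0.6] z 0.195 F push -0.71 lat 0.2 0.03 yaw 91.56721575254312
lid n 1498 centre 45.844200134277344 2.244551420211792 r 45.88570022583008 ranges [[4.6, -38.7], [85.9, 42.0]] z [0.0805 0.083  0.0855]
t 23.82 dock tcp [-223.6   -0.3] z 0.195 F push 0.55 lat -0.12 -0.04 yaw 91.50679961499601
lid n 350 centre 47.18091583251953 0.621367871761322 r 46.892005920410156 ranges [[3.1, -40.7], [84.0, 40.6]] z [0.0794 0.0821 0.0837]
```

View pics/n.png

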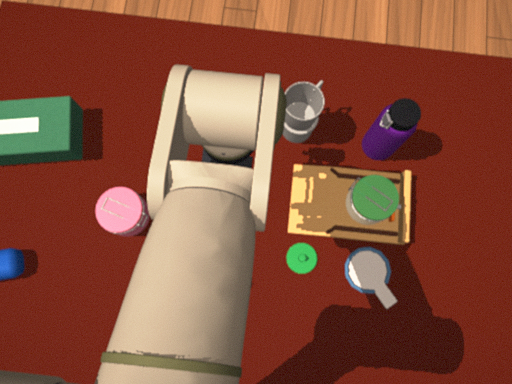

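The final top view shows the jar upright on the deck between the rails, with its lid at about (376,198) against the buffer. Flask (390,130), mugs (302,110), lid (301,258) and spoon rest (368,270) are where they started.

```bash
python3 -c "
from station import env
print(env.close_job())"
```

```text
the job is handed in; nothing more can be done
None
```

I pushed the jar up the ramp with the half-open fingers as a cradle, raising the tool along with it. I then felt for the buffer at about 1 mm per step, pressed and held for over a second, backed off and handed the job in at about 24 s. No verdict was reported.

- **Final position:** the jar's centre is about 46 mm along the dock and 1 to 2 mm off the middle line. The target was 32 to 56 mm, within 8 mm of the line. The two cameras agreed within about 2 mm. Lid height was 82 to 83 mm, so the jar is standing flat on the deck.
- **Buffer force:** this is inferred, since it can't be read directly. The wrist read about 15.5 N during the hold, and sliding drag before contact was about 6.5 N. That leaves roughly 8 to 9 N on the buffer, and at most about 11 N if the drag was lower than I assume.
- **Buffer position:** touch came at a jar centre of about 48 mm by arm position. My camera estimate beforehand was about 43 mm, so the two disagreed by about 5 mm; I went by touch.
- **Bystanders:** the flask, mugs, spoon rest and silicone lid look unmoved in the last picture, and the gripper is clear of everything. I checked these by eye, not by measurement. The purple and yellow look-alike jars were hidden behind the arm in that picture, so I could not check them.

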